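Set out the pier for a levelling check

ROBOT

A 6-joint arm with a two-finger parallel gripper is mounted at the origin on the work surface. World frame = base frame: x ahead of the robot, y to its left, z up, the work surface at z = 0. Lengths are in mm, angles in rad, forces in N, time in s.
With the tool pointing down it reaches from about 350 to 800 mm from the base axis. Payload 7.3 kg.
Tool frame: the origin (TCP) lies on the mounting face of the last link; the fingertips stand 173 mm ahead of it and the grasp point (between the pads) lies 155 mm ahead of it; z points along the fingers, y is the line along which they close (so a half turn about z gives the same grasp; the last joint's range is limited). The gripper opens to 85 mm and grips with 20 to 120 N. Pads are 22 mm wide; open, the fingers measure 114 mm over their backs; the gripper's body (76 mm by 85 mm) begins 54 mm behind the grasp point. The pads swing forward as they close: fully open they stand 13 mm farther back than shut.
Start: joints at [1.126, 0.342, 1.524, -0, 1.275, -0.146], TCP at [154.524, 501.747, 404.722] pointing down, gripper open.
Joint ranges: [-2.53, 2.53], [-0.77, 2.02], [0.04, 2.7], [-1, 4.14], [0.28, 2.66], [-3.11, 3.11]. Speed limits (rad/s): [2.57, 2.57, 3.14, 3.14, 3.14, 3.14].

INTERFACE

Orientations are given as a unit quaternion [w, x, y, z].
In Python, from workcell import telemetry, read_camera, camera_model, job, finder gives the robot as it stands.
- The arm moves only by the shell command python3 -m creep 'ROWS' [FORCE]. ROWS is JSON, a list of rows, each a list of 5 numbers: the shift along the tool's x, y, z in cm, then the turn about the tool's z in degrees, then the finger opening in cm, from 0 to 8.54. A call has exactly 8 rows; each row shifts and turns the commanded pose from where the row before left it, along the tool's axes as they then stand; what a row does not reach is not made up. A row lasts 1/10 s, in which the tool goes at most 50 mm and 8.59 degrees, less where a joint would pass 70% of its speed; a pose out of reach is approached as far as the arm can. A call with a gripper value outside its range is refused whole. The fingers move at their own pace and stop on an object; FORCE is the grip in N (left out, the last holds). Time passes only in rows, so rows that do not move let the fingers close, or fill a call up. It gives the time, the measured TCP pose, the force, the opening and the grip force at its end, in the units of the state.
- telemetry.get_obs(): the state, without advancing time (a new reading comes with each control period).
- read_camera(name): name is "scene" or "top" or "wrist"; returns the picture (420x560x3 uint8, blue, green, red); there is no depth.
- camera_model(name): a dict with "intrinsics" (3x3 intrinsics, pixels), "position" and "attitude" of the camera in the world. Camera axes: x right, y up, looking along -z (the intrinsics and any distortion apply to the point x, -y, -z); pixel columns grow to the right and rows downward; lengths in mm; the calibration is good to about 2 mm. A picture is of the moment at which its call begins: read the wrist's pose just before it. camera_model takes no time and is no camera call; for the wrist camera it gives the pose at the moment of the call.
- job.job_done(): hands the job in; it is judged then, once.
Trained networks look in the newest picture that a camera, given by its name, has taken for a name from the list of things; names that differ only in an ending like _2 or _b are one class to them, and where a whole thing is asked for, a point or a joint stands for the part that bears it (a point fixed in the world has none). Each returns a list of dicts, best first, with "p" (0 to 1); they miss things now and then, are a little off and sometimes report something else, mostly with a low value. They report only what shows in the picture. A call takes as long as a camera call. They do not tell look-alikes from the thing itself.
- finder.regions_of(camera, query): "pixels" (420x560 bool, what is visible of it) and "box" ([left, top, width, height] in pixels, round what is visible of it).
- finder.place_of(camera, query): "xy" ([column, row] in pixels: a listed point, or the origin of a listed thing).
The state is a dict: "time": time; "joint_positions": joint angles; "dq": joint speeds; "tau": joint torques, N m; "tcp_pos": TCP position; "tool_rot": TCP orientation; "ft_force": force on the tool from outside, world axes, zero at the start; "wrist_torque": the same for the moment, N m; "gripper_width": finger opening in mm; "finger_force": force on a finger pad.
Only numpy, scipy, OpenCV 4.12 (cv2) and the standard library are available. Lean on these libraries where they do the work, as an engineer would, in place of code of your own. Each camera call takes 0.05 s, during which the arm holds its last target. There are 200 camera calls.

TASK

Set the pier shelf out for the levelling check: stand the taller of the two green geophone canisters in the middle of the round steel base plate and lay the chrome spirit level flat on top of it, centred and vial side up. Lay the copper grounding lug flat on the shelf midway between the base plate and the little bench vise, right way up as it lies now, and stand the bakelite knob right way up directly behind the vise (the end away from its tommy bar), in line with its screw and within 50 mm of its base. Keep the tall canister upright all along and leave everything else on the shelf where it is.

Things in the scene. Friction and masses are not known exactly. Their poses are not given: they have to be found in the camera images.
- canister: The taller geophone canister: upright green enamelled cylinder, diameter 54 mm, 62 mm high, with thin steel bands and a flat top 50 mm across. A steel connector stub, 12 mm in diameter, sticks out to 38 mm from the axis along the canister's +x at 28 mm height, so grip it across its y. Origin: centre of the underside, z up. About 0.35 kg. Starts standing on the shelf.
- level: Chrome spirit level: plain bar 100 mm long (x), 22 mm wide (y), 22 mm high, with a green glass vial in the middle of its top. Origin: centre of the underside, z up. About 0.2 kg.
- lug: Copper grounding lug lying flat: overall 68 mm long (x from -34 to +34 mm). From x = 0 to +34 mm it is a round barrel 16 mm in diameter resting on the shelf; from x = -34 to +6 mm a flat tongue 24 mm wide, 5 mm thick, with a bolt hole. Origin: on the underside at half length, z up. About 0.08 kg. Grip it across y at the barrel.
- knob: Black bakelite control knob, fluted, standing on its skirt: 36 mm across the skirt (lowest 5 mm), 33 to 37 mm across above it, 26 mm high, brass spot on top. Round, any grip direction. Origin: centre of the underside, z up. About 0.05 kg.
- plate: Round steel base plate, fixed to the shelf: diameter 90 mm, 8 mm thick, flat top. Origin: centre of its underside, at shelf height; z up. Its y axis lies along the line through the vise's origin (the vise may be on either side), 240 mm from the vise's origin.
- vise: Tiny steel bench vise, fixed to the shelf: rectangular base 100 mm (x) by 60 mm (y), highest point 58 mm. Screw axis along x; the tommy bar and screw head are at the -x end (reaching x = -84 mm, the bar 70 mm long along y), the rear edge of the base is at x = +50 mm. Behind it means on its +x side. Origin: middle of the base at shelf height, z up.
- spare: Spare geophone canister, the shorter one, not to be moved: green enamelled cylinder, diameter 54 mm, 34 mm high, with a connector stub. Origin: centre of the underside.
- jar: Small amber glass jar with a black cap, diameter 40 mm, 45 mm high, not to be moved. Origin: centre of the underside.
- driver: Screwdriver lying on the shelf, about 170 mm long along its x, at most 35 mm high, not to be moved.
There are look-alikes about, which are no part of the job. Leave any turquoise look-alike of the knob alone.

How it is judged (in metres and radians):
At the end, for the whole second after the job is handed in: Canister upright on plate, level flat on canister (each centred within 12 mm); lug flat on shelf within 15 mm of midway between plate and vise; knob upright on shelf behind vise, within 15 mm of the screw line, touching to 50 mm from its base; all right way up, released, at rest (horizontal distance between canister and plate below 0.012 m and z of canister in the frame of plate between 0.005 and 0.012 m and angle between each of canister, level's own z axis and vertical below 0.08 rad and horizontal distance between level and canister below 0.012 m and z of level in the frame of canister between 0.058 and 0.067 m and x of lug in the frame of plate between -0.015 and 0.015 m and horizontal distance between lug and plate below 0.136 m and horizontal distance between lug and vise below 0.136 m and height (world z) of each of lug, knob below 0.006 m and angle between each of lug, knob's own z axis and vertical below 0.15 rad and x of knob in the frame of vise between 0.066 and 0.12 m and y of knob in the frame of vise between -0.015 and 0.015 m and linear speed of each of canister, level, lug, knob below 0.01 m/s and angular speed of each of canister, level, lug, knob below 0.1 rad/s).
It fails at once if the spare canister, the jar or the screwdriver is moved more than 20 mm (distance of any of spare, jar, driver from where it was at the start of the episode above 0.02 m).
It fails at once if the tall canister is tipped by more than 0.5 rad (angle between canister's own z axis and vertical above 0.5 rad).
It also fails if it takes over 112 s, if anything falls off the work surface, if the arm or the gripper's body presses on something with over 40 N, if the wrist force passes 120 N, or if a joint passes its speed limit or range.

## Working session

There is one attempt and no reset: what is moved stays moved. The work goes in short steps, Python scripts to look and compute and a shell command to move; the robot and the scene stay as the last step left them, time stands still between calls to the robot, and variables do not carry over. Pictures are saved under pics/ and viewed, at most 17 in all, crops included, and the job is handed in when it is done.

```bash
mkdir -p pics
cat > h.py <<'E'
import numpy as np, cv2
from scipy.spatial.transform import Rotation as R
from workcell import telemetry, read_camera, camera_model, job, finder
def rot(a):
    a=np.array(a,float)
    return a if a.shape==(3,3) else R.from_quat([a[1],a[2],a[3],a[0]]).as_matrix()
def ray(m,px):
    K=np.array(m["intrinsics"]); d=m.get("distortion")
    p=cv2.undistortPoints(np.array([[px]],float),K,None if d is None else np.array(d,float)).ravel()
    return np.array(m["position"],float), rot(m["attitude"])@np.array([p[0],-p[1],-1.])
def world(m,px,z):
    o,d=ray(m,px); return o+d*(z-o[2])/d[2]
def proj(m,P):
    c=rot(m["attitude"]).T@(np.array(P,float)-np.array(m["position"],float))
    K=np.array(m["intrinsics"]); return (K@[c[0]/-c[2],c[1]/c[2],1])[:2]
def go(xy,yaw=None):
    """shift in tool cm, turn deg for TCP xy target (mm) and tool y-axis direction yaw (deg)"""
    s=telemetry.get_obs(); M=rot(s["tool_rot"]); p=np.array(s["tcp_pos"])
    d=np.array([xy[0]-p[0],xy[1]-p[1],0]); t=M.T@d/10
    y=np.degrees(np.arctan2(M[1,1],M[0,1])); out=0
    if yaw is not None:
        out=-((yaw-y+90)%180-90)
    print("tcp",p.round(1),"ytool",round(y,1),"shift cm",t.round(2),"turn",round(out,1),"q6",round(s["joint_positions"][5],2))
E
python3 - <<'E'
from h import *
for n in ("scene","top","wrist"):
    m=camera_model(n); print(n,m)
    cv2.imwrite(f"pics/{n}.png",read_camera(n))
    if n=="wrist": continue
    for q in "canister level lug knob plate vise spare jar driver".split():
        for r in finder.place_of(n,q)[:3]:
            print(q,round(r["p"],2),np.round(r["xy"],1),world(m,r["xy"],0).round(0)[:2])
E
```

```text
scene {'intrinsics': array([[409.43967075,   0.        , 278.87969666],
       [  0.        , 409.43967075, 215.48011833],
       [  0.        ,   0.        ,   1.        ]]), 'position': array([1139.71054769,  431.28226442,  766.25520498]), 'attitude': array([0.41525037, 0.16957623, 0.32630697, 0.83206658])}
canister 0.28 [189.5 170.6] [ 572. -298.]
canister 0.18 [278.6 175.5] [435. -84.]
level 0.66 [228.3 143.3] [ 409. -296.]
level 0.23 [465.1 277.2] [457. 458.]
lug 0.45 [187.  167.4] [ 567. -314.]
knob 0.73 [438.9 244. ] [400. 374.]
knob 0.5 [404.1 233.3] [419. 292.]
plate 0.87 [275.2 176.7] [445. -89.]
vise 0.65 [337.7 217.9] [474. 134.]
spare 0.76 [237.7 276.4] [765.  47.]
jar 0.8 [179.1 140. ] [ 489. -427.]
driver 0.91 [463.3 277. ] [459. 455.]
driver 0.54 [337.9 219.5] [479. 137.]
top {'intrinsics': array([[471.9314409 ,   0.        , 268.68414715],
       [  0.        , 471.9314409 , 211.22210847],
       [  0.        ,   0.        ,   1.        ]]), 'position': array([ 444.83677884,   10.22018115, 1249.30413322]), 'attitude': array([-0.70421869, -0.04362171,  0.03141851,  0.70794496])}
canister 0.57 [154.6 223.1] [548. 336.]
level 0.85 [390.6 268.6] [ 425. -287.]
level 0.37 [321.  271.7] [ 418. -105.]
lug 0.7 [397.7 211.1] [ 576. -310.]
knob 0.59 [173.1 274. ] [413. 284.]
knob 0.54 [140.1 278.7] [401. 371.]
plate 0.87 [317.7 268.7] [426. -96.]
vise 0.86 [227.9 249.8] [476. 140.]
spare 0.81 [263.8 143.2] [763.  44.]
jar 0.54 [443.2 249.6] [ 474. -426.]
driver 0.74 [109.6 255.3] [463. 454.]
wrist {'intrinsics': array([[362.60418766,   0.        , 281.54762794],
       [  0.        , 362.60418766, 209.79194672],
       [  0.        ,   0.        ,   1.        ]]), 'position': array([ 80.59760215, 526.18524182, 373.95616936]), 'attitude': array([ 0.7950334 , -0.12367064, -0.09138664,  0.58675033])}
```

```bash
python3 -c "
import cv2
cv2.imwrite('pics/t2.png',cv2.resize(cv2.imread('pics/top.png'),(800,600),interpolation=cv2.INTER_CUBIC))
cv2.imwrite('pics/s2.png',cv2.resize(cv2.imread('pics/scene.png'),(800,600),interpolation=cv2.INTER_CUBIC))"
```

```text
(no output)
```

View pics/t2.png

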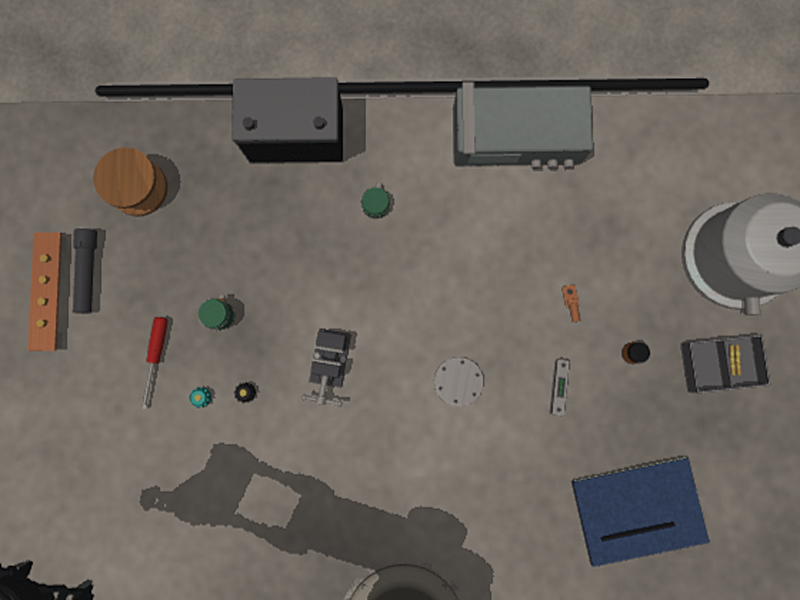

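View pics/s2.png

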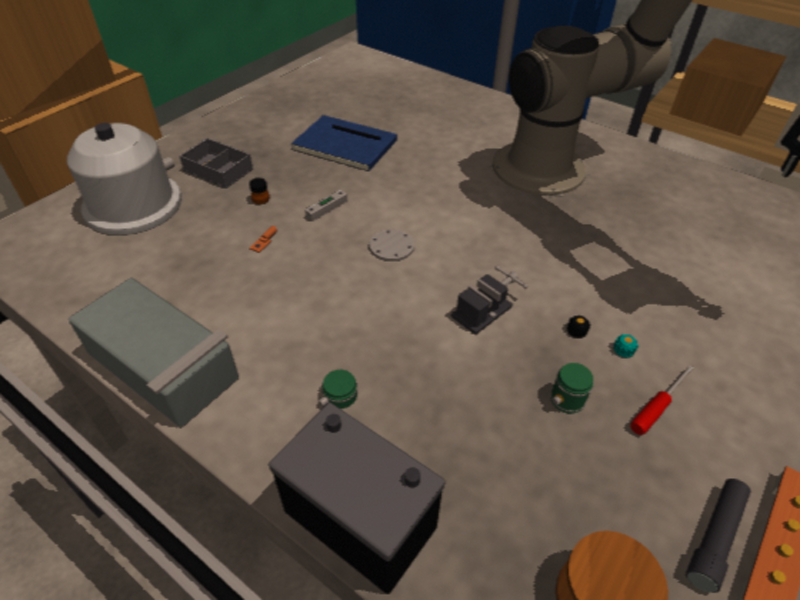

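The tall canister is the green one at top (215,313) and scene (573,388). Its side is clearly taller than that of the spare at top (376,201) and scene (340,388). The knob is the black one at top (245,392), not the turquoise one at (201,397). The vise is at top (330,362) with its bar end toward the robot, the plate is at (459,381), the level at (561,386) and the lug at (571,302).

Run:
```python
from h import *
t=cv2.imread("pics/top.png"); s=cv2.imread("pics/scene.png")
a=cv2.resize(t[190:300,85:265],(800,489),interpolation=cv2.INTER_CUBIC)[:, :]
a=cv2.resize(t[195:295,90:265],(525,300),interpolation=cv2.INTER_CUBIC)
b=cv2.resize(t[190:300,300:430],(270,300)[::1],interpolation=cv2.INTER_CUBIC)
c=cv2.resize(s[180:310,320:495],(400,300),interpolation=cv2.INTER_CUBIC)
d=cv2.resize(s[230:300,200:294],(395,300),interpolation=cv2.INTER_CUBIC)
cv2.imwrite("pics/crop.png",np.vstack([np.hstack([a,b]),np.hstack([c,d])]))
mt=camera_model("top")
read_camera("top")
for q,z in dict(canister=62,level=22,lug=8,knob=26,plate=8,vise=20).items():
    for r in finder.regions_of("top",q)[:3]:
        px=r["pixels"].astype(np.uint8)
        ys,xs=np.nonzero(px)
        pts=np.array([world(mt,p,z)[:2] for p in zip(xs,ys)],np.float32)
        rc=cv2.minAreaRect(pts)
        print(q,round(r["p"],2),r["box"],len(xs),"mean",pts.mean(0).round(1),"rect",np.round(rc[0],1),np.round(rc[1],1),round(rc[2],1))
for q in ("knob","level","canister"):
    for z in (0,):
        for r in finder.place_of("top",q)[:3]: print(q,r["p"],world(mt,r["xy"],z).round(0))
```

```text
canister 0.73 [137.6, 209.0, 23.8, 25.0] 483 mean [552.3 328.8] rect [551.  329.1] [62.9 60.3] 32.7
level 0.96 [386.0, 251.6, 12.9, 38.5] 376 mean [ 420.6 -283.2] rect [ 420.7 -283.4] [25.5 97.2] 82.3
lug 0.63 [391.2, 198.4, 14.6, 28.2] 195 mean [ 576.2 -313.7] rect [ 573.  -313.8] [65.  24.8] 9.4
knob 0.66 [164.3, 268.0, 17.9, 17.4] 160 mean [412.6 283.3] rect [412.7 283.8] [35.  34.2] 45.7
knob 0.56 [131.7, 269.7, 19.2, 14.6] 177 mean [403.4 365.3] rect [402.8 365.3] [39.  33.2] 89.8
plate 0.71 [300.7, 253.6, 38.5, 32.2] 924 mean [ 430.1 -103.4] rect [ 430.2 -103.1] [86.  88.2] 89.3
vise 0.96 [211.4, 232.0, 31.8, 50.3] 974 mean [466.8 133.2] rect [457.8 136. ] [ 66.1 133.8] 80.2
vise 0.72 [384.1, 252.2, 14.2, 39.3] 380 mean [ 418.2 -283.3] rect [ 418.5 -283.1] [25.9 97.3] 82.4
vise 0.38 [101.5, 221.4, 17.5, 64.8] 412 mean [489.2 452.2] rect [466.1 454.8] [ 27.9 168. ] 82.2
knob 0.62 [417. 286.   0.]
knob 0.51 [406. 374.   0.]
level 0.93 [ 421. -282.    0.]
canister 0.59 [549. 335.   0.]
```

View pics/crop.png

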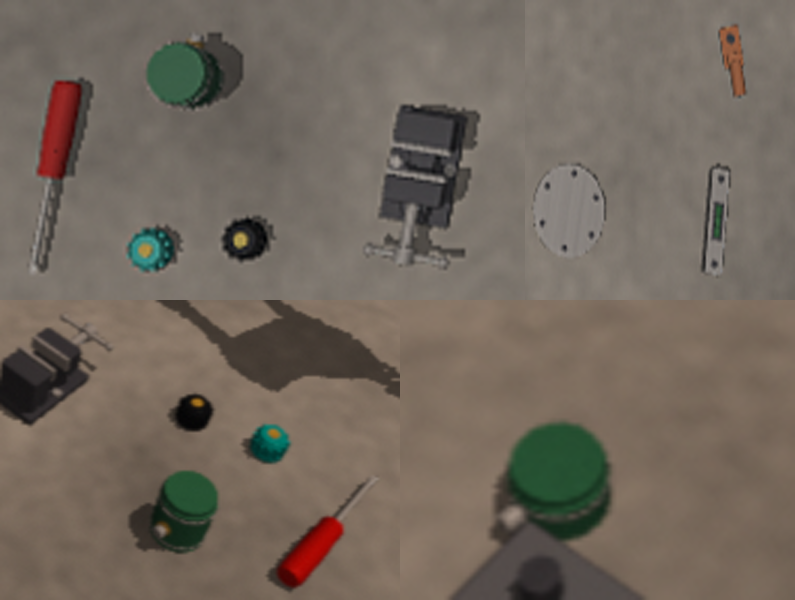

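Crop confirmed: the tall green canister has its stub facing away, the black knob is separate from the turquoise one, and the bar end of the vise faces the robot. I'm starting with the canister.

Run:
```python
from h import *
mt=camera_model("top"); ms=camera_model("scene")
print("canister stub", world(mt,(155.7,208.3),28).round(0)," scene stub px world", world(ms,(320+162*.4375,180+(530-300)*.4333),28).round(0))
print("top centre from crop",world(mt,(90+179/3,195+73/3),62).round(0), world(ms,(320+190*.4375,180+(493-300)*.4333),62).round(0))
go((545,332)); M=rot(telemetry.get_obs()["tool_rot"]); print(M.round(2)); m=camera_model("wrist"); print(world(m,(280,210),0))
```

```text
canister stub [585. 327.  28.]  scene stub px world [586. 331.  28.]
top centre from crop [553. 333.  62.] [558. 338.  62.]
tcp [154.5 501.8 404.7] ytool 72.9 shift cm [-42.31  -4.73   0.  ] turn 0 q6 -0.15
[[-0.96  0.29  0.  ]
 [ 0.29  0.96  0.  ]
 [-0.    0.   -1.  ]]
[194.32884622 489.42065539   0.        ]
```

```bash
python3 -m creep '[[-4.6,-0.5,0,-1,8.5],[-4.6,-0.5,0,-1,8.5],[-4.6,-0.5,0,-1,8.5],[-4.6,-0.5,0,-1,8.5],[-4.6,-0.5,0,-1,8.5],[-4.6,-0.5,0,-1,8.5],[-4.6,-0.5,0,-1,8.5],[-4.6,-0.5,0,-1,8.5]]' 40
cat >> h.py <<'E'
def look(qs,zs,save=None):
    import time
    m=camera_model("wrist"); im=read_camera("wrist")
    if save: cv2.imwrite(f"pics/{save}.png",im)
    for q,z in zip(qs,zs):
        for r in finder.regions_of("wrist",q)[:2]:
            ys,xs=np.nonzero(r["pixels"])
            pts=np.array([world(m,p,z)[:2] for p in zip(xs,ys)],np.float32); rc=cv2.minAreaRect(pts)
            print(q,round(r["p"],2),np.round(r["box"],0),"rect",np.round(rc[0],1),np.round(rc[1],1),round(rc[2],1))
        for r in finder.place_of("wrist",q)[:2]: print("  place z0",round(r["p"],2),np.round(r["xy"]),world(m,r["xy"],0).round(1)[:2])
    return m,im
E
python3 - <<'E'
from h import *
m,im=look(["canister"],[62],"w1"); go((553,333),81)
# green top fit
E
```

```text
time: 2.35
tcp_pos: [504.2, 375.4, 404.8]
tool_rot: [0.0, 0.079, 0.997, 0.0]
ft_force: [0.1, 2.4, 0.5]
gripper_width: 85.2
finger_force: 0.0
canister 0.68 [225. 202.  56.  65.] rect [544.8 341.8] [52.1 67.3] 80.8
  place z0 0.85 [254. 224.] [556.7 338.6]
tcp [505.  374.8 403.6] ytool 80.7 shift cm [-5.42 -3.34 -0.  ] turn -0.3 q6 -0.89
```

View pics/w1.png

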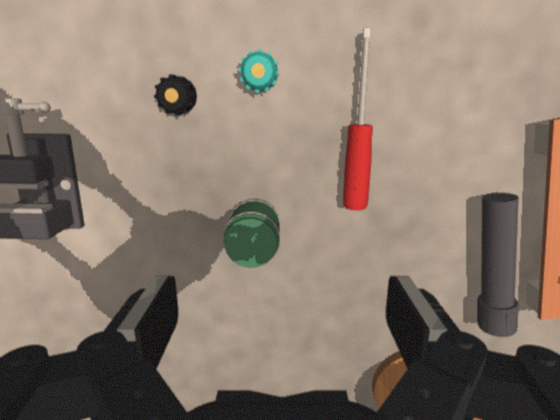

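The wrist picture shows the green canister's top disc centred at about (252,242), with its stub hidden. The black knob is at (175,95), the turquoise one at (258,70), and the vise is at the left edge.

Run:
```python
from h import *
m=camera_model("wrist"); print(world(m,(252,242),62).round(1), "knob",world(m,(175,95),22).round(1),m["position"])
im=cv2.imread("pics/w1.png"); h=cv2.cvtColor(im,cv2.COLOR_BGR2HSV)
k=((h[...,0]>60)&(h[...,0]<80)&(h[...,1]>90)&(h[...,2]>50)).astype(np.uint8); k[:180]=0;k[290:]=0
ys,xs=np.nonzero(k); print(xs.min(),xs.max(),ys.min(),ys.max())
go(world(m,(252,242),62)[:2],81)
```

```text
[552.7 340.6  62. ] knob [413.2 291.6  22. ] [428.61261727 388.96540585 372.9028133 ]
225 277 204 265
tcp [505.  374.8 403.6] ytool 80.7 shift cm [-5.26 -2.6  -0.  ] turn -0.3 q6 -0.89
```

```bash
python3 -m creep '[[-1.0,-0.6,2,0,8.5],[-1.0,-0.6,2,0,8.5],[-1.0,-0.6,2,0,8.5],[-1.0,-0.6,2,0,8.5],[-1.2,-0.5,2.5,0,8.5],[0,0,2.5,0,8.5],[0,0,0,0,8.5],[0,0,0,0,8.5]]'
python3 - <<'E'
from h import *
m,im=look(["canister"],[62],"w2")
h=cv2.cvtColor(im,cv2.COLOR_BGR2HSV)
k=((h[...,0]>60)&(h[...,0]<80)&(h[...,1]>90)&(h[...,2]>50)).astype(np.uint8)
ys,xs=np.nonzero(k); print(xs.min(),xs.max(),ys.min(),ys.max()); go((553,337),81)
E
```

```text
time: 3.3
tcp_pos: [548.6, 340.1, 275.2]
tool_rot: [-0.0, 0.079, 0.997, -0.0]
ft_force: [0.9, -0.8, -0.1]
gripper_width: 85.5
finger_force: 0.0
canister 0.72 [232. 181.  96. 110.] rect [545.9 340.8] [51.1 64.9] 78.5
  place z0 0.77 [280. 218.] [554.8 339.7]
234 324 186 290
tcp [549.2 340.1 276.7] ytool 80.9 shift cm [-0.43 -0.25  0.  ] turn -0.1 q6 -0.98
```

View pics/w2.png

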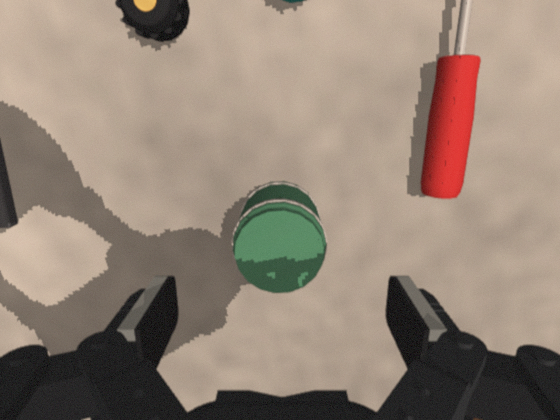

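Wrist view: canister is centred between the fingers, top disc at about (280,248) and column midline 281. I'll descend and grip.

```bash
python3 -m creep '[[-0.4,0,1.5,0,8.5],[0,0,2,0,8.5],[0,0,2,0,8.5],[0,0,1.5,0,8.5],[0,0,1.2,0,8.5],[0,0,0,0,5],[0,0,0,0,4.5],[0,0,0,0,4.5]]' 50; python3 -m creep '[[0,0,0,0,4.5],[0,0,0,0,4.5],[0,0,0,0,4.5],[0,0,0,0,4.5],[0,0,-0.5,0,4.5],[0,0,-1,0,4.5],[0,0,-1.5,0,4.5],[0,0,-2,0,4.5]]'
python3 - <<'E'
from h import *
go((430,-103),81)
E
```

```text
time: 4.25
tcp_pos: [553.6, 339.0, 194.0]
tool_rot: [0.001, 0.079, 0.997, 0.0]
ft_force: [0.2, -0.3, -2.1]
gripper_width: 52.8
finger_force: 52.6
time: 5.05
tcp_pos: [552.9, 338.7, 243.1]
tool_rot: [-0.001, 0.08, 0.997, -0.0]
ft_force: [0.8, -0.9, -3.2]
gripper_width: 52.5
finger_force: 52.8
tcp [552.9 338.7 243.1] ytool 80.9 shift cm [  5.13 -45.56   0.05] turn -0.1 q6 -0.98
```

```bash
python3 -m creep '[[0,0,-2.5,0,4.5],[0,-1,-2.5,0,4.5],[0,-3,-1,0,4.5],[0,-4.5,0,0,4.5],[0,-4.5,0,0,4.5],[0,-4.5,0,0,4.5],[0,-4.5,0,0,4.5],[0,-4.5,0,0,4.5]]'; python3 -m creep '[[0,-4.5,0,0,4.5],[0,-4.5,0,0,4.5],[0,-4.5,0,0,4.5],[0,-3,0,0,4.5],[0,-2,0,0,4.5],[0,-0.5,0,0,4.5],[0,0,0,0,4.5],[0,0,0,0,4.5]]'
python3 - <<'E'
from h import *
m,im=look(["plate","vise"],[8,20],"w3")
go((430,-103),81)
E
```

```text
time: 5.85
tcp_pos: [510.6, 75.6, 303.9]
tool_rot: [0.001, 0.079, 0.997, 0.0]
ft_force: [1.0, -0.8, -3.1]
gripper_width: 52.5
finger_force: 53.0
time: 6.65
tcp_pos: [481.1, -109.7, 303.1]
tool_rot: [0.0, 0.079, 0.997, 0.0]
ft_force: [0.1, 0.6, -3.1]
gripper_width: 52.6
finger_force: 53.1
plate 0.73 [218.  66. 128. 130.] rect [ 430.3 -101.7] [88.9 88.4] 80.9
  place z0 0.97 [279. 128.] [ 428.1 -101.3]
tcp [ 481.2 -109.6  302.7] ytool 81.0 shift cm [ 5.16 -0.15  0.  ] turn -0.0 q6 -1.79
```

View pics/w3.png

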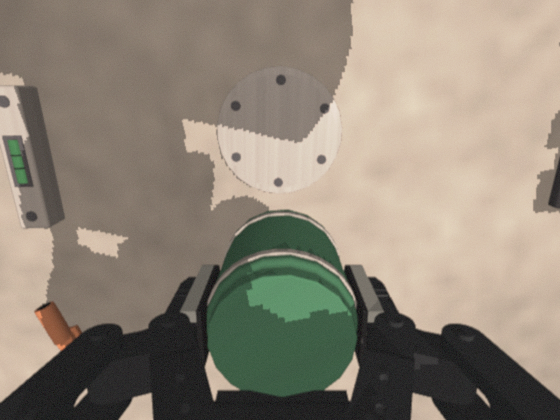

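Wrist view: the plate is round at (279,129), and the held canister's top disc spans columns 207–357 and rows ~250–396.

Run:
```python
from h import *
m=camera_model("wrist")
for px in [(282,250),(282,396),(207,322),(357,322),(282,323)]: print(px,world(m,px,171).round(1))
print("plate",world(m,(279.5,67),8).round(1),world(m,(279.5,193),8).round(1))
go((431,-102),81)
```

```text
(282, 250) [ 449.2 -102.8  171. ]
(282, 396) [ 504.  -111.5  171. ]
(207, 322) [ 470.5 -130.8  171. ]
(357, 322) [478.1 -82.8 171. ]
(282, 323) [ 474.7 -106.8  171. ]
plate [387.2 -94.4   8. ] [ 474.6 -108.5    8. ]
tcp [ 481.2 -109.6  302.7] ytool 81.0 shift cm [ 5.08 -0.03  0.  ] turn -0.0 q6 -1.79
```

```bash
python3 -m creep '[[2.3,-0.1,0,0,4.5],[2.35,-0.1,1,0,4.5],[0,0,2.5,0,4.5],[0,0,2.5,0,4.5],[0,0,2,0,4.5],[0,0,1.2,0,4.5],[0,0,0.4,0,4.5],[0,0,0,0,4.5]]'
python3 - <<'E'
from h import *
m=camera_model("wrist");im=read_camera("wrist");cv2.imwrite("pics/w4.png",im)
go((435,-104),81)
E
```

```text
time: 7.7
tcp_pos: [434.9, -104.8, 206.5]
tool_rot: [-0.0, 0.079, 0.997, 0.0]
ft_force: [-0.4, -0.3, -3.1]
gripper_width: 52.3
finger_force: 53.1
tcp [ 435.1 -104.9  207. ] ytool 80.9 shift cm [ 0.02  0.09 -0.  ] turn -0.1 q6 -1.82
```

View pics/w4.png

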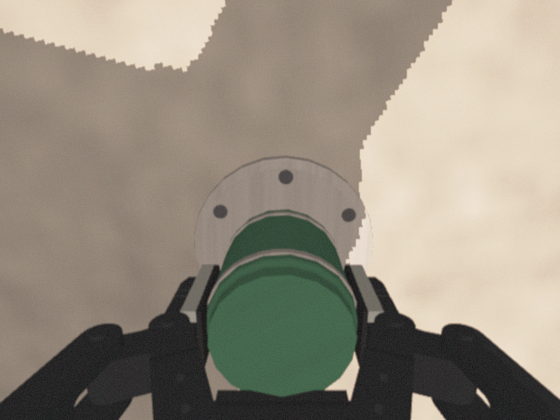

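Plate spans columns 195–373 with its near edge at row 157. The canister's lower near edge is at row 211, column 282.

```bash
python3 - <<'E'
from h import *
m=camera_model("wrist")
a=world(m,(284,157),8);b=world(m,(282,211),13); print(a,b,np.linalg.norm((b-a)[:2]), world(m,(195,240),8),world(m,(373,240),8))
E
python3 -m creep '[[0,0.1,0.2,0,4.5],[0,0,0.1,0,4.5],[0,0,0.1,0,4.5],[0,0,0,0,4.5],[0,0,0,0,4.5],[0,0,0,0,4.5],[0,0,0,0,4.5],[0,0,0,0,4.5]]'
```

```text
[386.46758508 -94.35451351   8.        ] [410.79010431 -99.19760516  13.        ] 24.80000964682982 [ 420.53894541 -144.81694996    8.        ] [434.64828557 -56.92160624   8.        ]
time: 8.55
tcp_pos: [435.0, -104.1, 202.7]
tool_rot: [0.0, 0.08, 0.997, 0.0]
ft_force: [-0.1, 0.7, -2.7]
gripper_width: 52.9
finger_force: 53.2
```

Run:
```python
from h import *
m=camera_model("wrist");im=read_camera("wrist")
cv2.imwrite("pics/w5.png",cv2.resize(im[140:290,185:385],(800,600),interpolation=cv2.INTER_CUBIC))
print(telemetry.get_obs()["tcp_pos"])
```

```text
[ 435.00409106 -104.05607358  202.6986131 ]
```

View pics/w5.png

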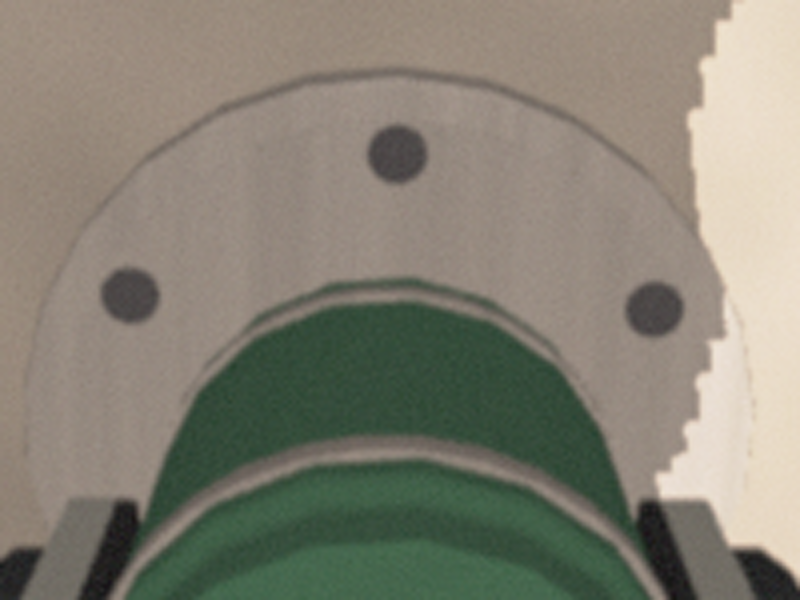

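Run:
```python
from h import *
m=camera_model("wrist")
a=world(m,(284,158),8)
for z in (9,12,16): 
  b=world(m,(284,210),z); print(b.round(1),np.linalg.norm((b-a)[:2]))
print(a, world(m,(284,253),9+56),world(m,(284,213),9+8))
```

```text
[410.2 -97.3   9. ] 24.455481995694267
[409.3 -97.1  12. ] 23.496539595905574
[408. -97.  16.] 22.21797828801135
[386.06121632 -93.43638398   8.        ] [406.82096179 -97.10992426  65.        ] [409.07800308 -97.15186727  17.        ]
```

The canister looks about 4–5 mm too far in +x, so I'll shift it, lower it and release.

```bash
python3 -m creep '[[0.2,0,-0.1,0,4.5],[0.25,0,0,0,4.5],[0,0,0.1,0,4.5],[0,0,0.1,0,4.5],[0,0,0.1,0,4.5],[0,0,0,0,4.5],[0,0,0,0,4.5],[0,0,0,0,4.5]]'
```

```text
time: 9.4
tcp_pos: [430.4, -103.3, 201.7]
tool_rot: [0.0, 0.079, 0.997, -0.0]
ft_force: [-3.8, 0.7, 12.5]
gripper_width: 52.5
finger_force: 54.7
```

```bash
python3 -m creep '[[0,0,0,0,6],[0,0,0,0,8],[0,0,0,0,8.5],[0,0,-2,0,8.5],[0,0,-3,0,8.5],[0,-1,-3,0,8.5],[-1,-4,-2,0,8.5],[-1,-4,0,0,8.5]]'; python3 -m creep '[[-1,-2,0,0,8.5],[-1,0,0,0,8.5],[0,0,0,0,8.5],[0,0,0,0,8.5],[0,0,0,0,8.5],[0,0,0,0,8.5],[0,0,0,0,8.5],[0,0,0,0,8.5]]'
python3 - <<'E'
from h import *
m,im=look(["plate","canister","level"],[8,70,22],"w6")
go((421,-283),82)
E
```

```text
time: 10.2
tcp_pos: [436.8, -196.3, 303.7]
tool_rot: [0.003, 0.078, 0.997, -0.001]
ft_force: [1.2, 0.6, -0.1]
gripper_width: 84.9
finger_force: 0.0
time: 11.0
tcp_pos: [452.6, -218.0, 300.8]
tool_rot: [0.0, 0.079, 0.997, 0.0]
ft_force: [0.9, -0.4, 0.4]
gripper_width: 84.8
finger_force: 0.0
plate 0.88 [370.  85. 124. 125.] rect [ 423.1 -111.5] [68.4 89.2] 52.4
canister 0.57 [398. 114. 126. 100.] rect [ 428.5 -112.4] [69.7 56.1] 80.9
  place z0 0.7 [436. 152.] [435.2 -97.5]
level 0.84 [155. 103.  53. 141.] rect [ 419.2 -280.9] [26.5 99.2] 81.9
level 0.2 [  0. 249.  67.  71.] rect [ 481.9 -421.9] [38.4 76.6] 27.9
  place z0 0.96 [189. 173.] [ 421.2 -282. ]
tcp [ 452.6 -218.3  300.7] ytool 80.9 shift cm [ 2.09 -6.89 -0.  ] turn -1.1 q6 -2.01
```

View pics/w6.png

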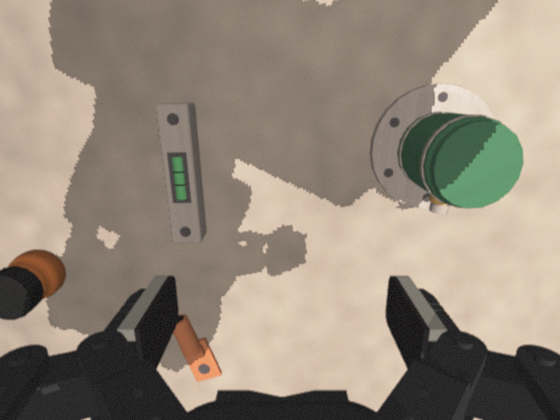

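Level with its vial up at (179,177), screws at (173,119) and (185,231). The canister stands on the plate with its top disc at about (476,162), and the plate spans columns 371–496 and rows 85–209.

Run:
```python
from h import *
m=camera_model("wrist")
print("can top",world(m,(476.5,162),70).round(1),"plate",world(m,(433,147),8).round(1))
print("level",world(m,(179,177),23).round(1)); a=world(m,(173,119),22);b=world(m,(185,231),22);print(a.round(1),b.round(1),((a+b)/2).round(1),np.degrees(np.arctan2(*(b-a)[[1,0]])))
print("lug",world(m,(192,340),10))
go(((a+b)/2)[:2],90+np.degrees(np.arctan2(*(b-a)[[1,0]])))
```

```text
can top [ 428.9 -103.2   70. ] plate [ 429.2 -102.7    8. ]
level [ 419.  -283.4   23. ]
[ 380.3 -278.1   22. ] [ 459.1 -289.3   22. ] [ 419.7 -283.7   22. ] -8.043551154744934
lug [ 560.60863733 -311.14881294   10.        ]
tcp [ 452.6 -218.3  300.7] ytool 80.9 shift cm [ 2.21 -6.97 -0.  ] turn -1.1 q6 -2.01
```

```bash
python3 -m creep '[[0.7,-2.3,0,-1.1,8.5],[0.7,-2.3,0,0,8.5],[0.8,-2.4,2,0,8.5],[0,0,3,0,8.5],[0,0,3,0,8.5],[0,0,2.5,0,8.5],[0,0,1.2,0,8.5],[0,0,0.6,0,8.5]]' 40; python3 -m creep '[[0,0,0,0,2],[0,0,0,0,1.8],[0,0,0,0,1.8],[0,0,0,0,1.8],[0,0,0,0,1.8],[0,0,0,0,1.8],[0,0,0,0,1.8],[0,0,0,0,1.8]]'; python3 -c "
from h import *
go((419.5,-283.5),82)"
```

```text
time: 12.15
tcp_pos: [420.6, -284.3, 176.8]
tool_rot: [-0.001, 0.07, 0.998, 0.001]
ft_force: [0.0, 0.5, -0.1]
gripper_width: 84.9
finger_force: 0.0
time: 12.95
tcp_pos: [420.9, -284.5, 178.6]
tool_rot: [0.001, 0.07, 0.998, -0.0]
ft_force: [-0.4, 0.4, 5.1]
gripper_width: 20.8
finger_force: 40.2
tcp [ 420.9 -284.5  178.6] ytool 82.0 shift cm [ 0.15  0.08 -0.  ] turn -0.0 q6 -2.18
```

```bash
python3 -m creep '[[0,0,-1,0,1.8],[0,0,-3,0,1.8],[0,0,-4,0,1.8],[0,0,-3,0,1.8],[0,1,-1,0,1.8],[0,3,0,0,1.8],[0.2,4,0,0,1.8],[0.2,4,0,0,1.8]]'; python3 -m creep '[[0.4,3,0,0,1.8],[0.4,2,0,0,1.8],[0.3,1,0,0,1.8],[0,0,0,0,1.8],[0,0,0,0,1.8],[0,0,0,0,1.8],[0,0,0,0,1.8],[0,0,0,0,1.8]]'
python3 - <<'E'
from h import *
m=camera_model("wrist");im=read_camera("wrist");cv2.imwrite("pics/w7.png",im)
print(telemetry.get_obs()["gripper_width"],telemetry.get_obs()["tool_rot"]); go((431,-103.3),82)
E
```

```text
time: 13.75
tcp_pos: [432.8, -163.1, 296.9]
tool_rot: [-0.001, 0.071, 0.998, 0.001]
ft_force: [-0.0, -0.0, -2.2]
gripper_width: 21.3
finger_force: 39.7
time: 14.55
tcp_pos: [430.9, -104.6, 297.6]
tool_rot: [0.0, 0.07, 0.998, 0.0]
ft_force: [0.4, -0.8, -1.4]
gripper_width: 21.0
finger_force: 39.7
21.358521664404336 [-9.95527116e-06  7.03997349e-02  9.97518860e-01  3.23346608e-05]
tcp [ 430.9 -104.5  297.6] ytool 81.9 shift cm [0.01 0.12 0.  ] turn -0.1 q6 -1.84
```

View pics/w7.png

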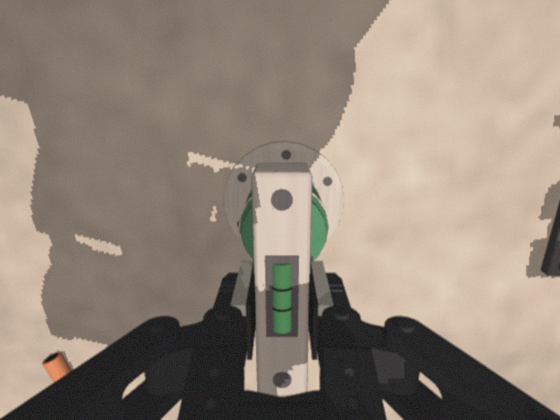

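Held level is straight, with its vial at (282,298), directly over the canister top (columns 241–326).

```bash
python3 - <<'E'
from h import *
m=camera_model("wrist")
print(world(m,(282,298),142),(world(m,(282,200),141)+world(m,(282,380),141))/2,world(m,(241,225),70),world(m,(326.5,225),70))
E
python3 -m creep '[[0,0.1,1,0,1.8],[0,0,1.5,0,1.8],[0,0,1.2,0,1.8],[0,0,0.7,0,1.8],[0,0,0.3,0,1.8],[0,0,0,0,1.8],[0,0,0,0,1.8],[0,0,0,0,1.8]]'
```

```text
[ 429.66636836 -102.55832947  142.        ] [ 430.12119651 -102.62160774  141.        ] [ 422.29250095 -125.33896652   70.        ] [429.24742264 -76.45118885  70.        ]
time: 15.4
tcp_pos: [431.2, -103.1, 251.1]
tool_rot: [0.001, 0.07, 0.998, -0.0]
ft_force: [0.6, -0.2, -1.4]
gripper_width: 21.3
finger_force: 39.7
```

```bash
python3 -m creep '[[0,0.1,0.1,0,1.8],[0,0,0.1,0,1.8],[0,0,0.05,0,1.8],[0,0,0.05,0,1.8],[0,0,0,0,1.8],[0,0,0,0,1.8],[0,0,0,0,1.8],[0,0,0,0,1.8]]'
```

```text
time: 16.2
tcp_pos: [431.2, -101.9, 248.6]
tool_rot: [0.0, 0.07, 0.998, -0.0]
ft_force: [-2.2, 1.6, 9.2]
gripper_width: 20.9
finger_force: 41.1
```

```bash
python3 -m creep '[[0,0,0,0,4],[0,0,0,0,5],[0,0,0,0,5],[0,0,-1,0,5],[0,0,-2,0,5],[0,0,-3,0,5],[0,-1,-1,0,8],[-2,-3,0,0,8]]'; python3 -m creep '[[-3,-4,0,2,8],[-3,-4,0,2,8],[-3,-4,0,2,8],[-2,-4,0,2,8],[0,-2,0,1,8],[0,0,0,0,8],[0,0,0,0,8],[0,0,0,0,8]]';python3 - <<'E'
from h import *
m,im=look(["level","lug"],[92,8],"w8")
go((573,-312),90)
E
```

```text
time: 17.0
tcp_pos: [444.7, -143.5, 319.7]
tool_rot: [0.001, 0.069, 0.998, -0.0]
ft_force: [0.7, -1.2, 1.2]
gripper_width: 76.6
finger_force: 0.0
time: 17.8
tcp_pos: [517.1, -339.9, 317.8]
tool_rot: [-0.0, 0.147, 0.989, 0.0]
ft_force: [0.9, -0.4, -0.4]
gripper_width: 80.0
finger_force: 0.0
lug 0.72 [304. 209.  60.  77.] rect [ 570.9 -313.7] [68.3 24.4] 10.2
  place z0 0.84 [328. 248.] [ 575.1 -314.1]
tcp [ 517.5 -340.2  318. ] ytool 73.1 shift cm [-4.49  4.32  0.  ] turn -16.9 q6 -1.98
```

View pics/w8.png

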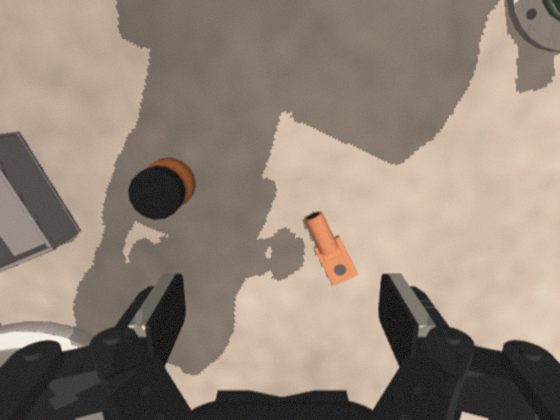

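The lug's barrel is at about (322,232) and its tongue with hole at (341,268). Barrel points toward the robot, hole side up as before.

```bash
python3 - <<'E'
from h import *
m=camera_model("wrist"); a=world(m,(316,215),10);b=world(m,(330,252),10);c=world(m,(341,269),5);print(a,b,c)
go((552,-317.5),100.2)
E
python3 -m creep '[[0,0,2,-8,8],[0,0,2,-8,8],[0,0,2,-8,8],[0,0,2,-3,8],[0,0,0,0,8],[0,0,0,0,8],[0,0,0,0,8],[0,0,0,0,8]]' 30
python3 - <<'E'
from h import *
m,im=look(["lug"],[8],"w9"); go((552,-317.5),100.2)
E
```

```text
[ 540.51858614 -316.54062328   10.        ] [ 575.30708295 -313.97352321   10.        ] [ 595.92187533 -308.9101157     5.        ]
tcp [ 517.5 -340.2  318. ] ytool 73.1 shift cm [-2.64  3.18  0.  ] turn -27.1 q6 -1.98
time: 18.85
tcp_pos: [517.6, -341.2, 239.0]
tool_rot: [0.001, -0.087, 0.996, -0.001]
ft_force: [0.4, -0.8, -0.7]
gripper_width: 79.9
finger_force: 0.0
lug 0.89 [290. 264.  41.  97.] rect [ 570.1 -314.1] [69.2 23.6] 9.6
  place z0 0.73 [305. 310.] [ 573.  -314.7]
tcp [ 517.4 -341.1  238.4] ytool 100.0 shift cm [-3.82  1.73  0.  ] turn -0.2 q6 -2.45
```

```bash
python3 -m creep '[[-1.9,0.9,0,0,8],[-1.9,0.8,0,0,8],[0,0,1.5,0,8],[0,0,2,0,8],[0,0,1.5,0,8],[0,0,1,0,8],[0,0,0.4,0,8],[0,0,0,0,8]]' 30; python3 -m creep '[[0,0,0,0,1.2],[0,0,0,0,1.2],[0,0,0,0,1.2],[0,0,0,0,1.2],[0,0,0,0,1.2],[0,0,0,0,1.2],[0,0,0,0,1.2],[0,0,0,0,1.2]]';  python3 -m creep '[[0,0,-1,0,1.2],[0,0,-3,0,1.2],[0,0,-4,0,1.2],[0,0,-4,0,1.2],[0,1,0,0,1.2],[0,3,0,0,1.2],[0,4,0,0,1.2],[0,4,0,0,1.2]]';python3 -c "
from h import *
go((432.8,11.6),100)"
```

```text
time: 19.8
tcp_pos: [551.5, -318.0, 173.1]
tool_rot: [-0.0, -0.087, 0.996, 0.0]
ft_force: [0.2, -0.6, -0.1]
gripper_width: 80.0
finger_force: 0.0
time: 20.6
tcp_pos: [551.9, -317.8, 174.1]
tool_rot: [0.0, -0.087, 0.996, -0.0]
ft_force: [-1.2, 0.8, 5.5]
gripper_width: 14.9
finger_force: 29.7
time: 21.4
tcp_pos: [530.2, -198.3, 293.2]
tool_rot: [-0.0, -0.086, 0.996, 0.0]
ft_force: [0.6, 0.3, -0.5]
gripper_width: 14.7
finger_force: 29.4
tcp [ 530.2 -198.3  293.2] ytool 99.9 shift cm [5.980e+00 2.235e+01 2.000e-02] turn -0.1 q6 -2.24
```

```bash
python3 -m creep '[[0.8,4,0,0,1.2],[1,4,0,0,1.2],[1,4,0,0,1.2],[1,4,0,0,1.2],[1,4,0,0,1.2],[1,2,0,0,1.2],[0.2,0.3,0,0,1.2],[0,0,0,0,1.2]]'
python3 - <<'E'
from h import *
m,im=look(["plate","vise"],[8,20],"w10"); go((431,12),100)
E
```

```text
time: 22.2
tcp_pos: [433.1, 10.0, 293.8]
tool_rot: [0.0, -0.088, 0.996, -0.0]
ft_force: [0.9, -0.4, -0.4]
gripper_width: 14.9
finger_force: 29.4
plate 0.81 [111. 109.  85. 124.] rect [427.  -81.9] [88.9 52.2] 8.8
  place z0 0.44 [126. 180.] [ 436.8 -105.1]
vise 0.61 [363. 180. 179. 175.] rect [458.2 147. ] [ 97.5 129.5] 79.8
  place z0 0.61 [423. 276.] [475.2 135.3]
tcp [433.8   8.8 293.6] ytool 99.9 shift cm [ 0.22  0.36 -0.  ] turn -0.1 q6 -1.9
```

View pics/w10.png

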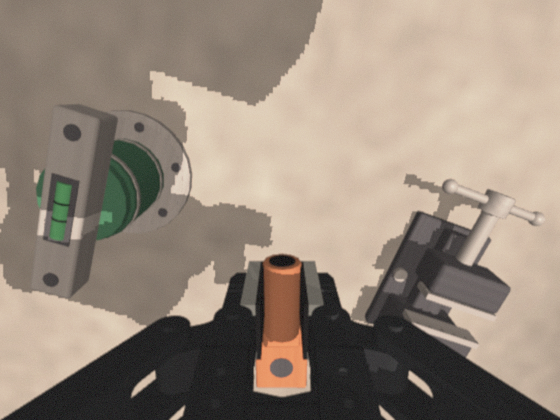

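Level lies square on the canister at (65,200), lug is held flat at (282,330), and the vise is at right (440,280). I'll lower the lug.

```bash
python3 -m creep '[[0.1,0.4,1,0,1.2],[0,0,2.5,0,1.2],[0,0,3,0,1.2],[0,0,2.5,0,1.2],[0,0,1.7,0,1.2],[0,0,0.8,0,1.2],[0,0,0.3,0,1.2],[0,0,0,0,1.2]]';python3 -m creep '[[0,0,0.1,0,1.2],[0,0,0.05,0,1.2],[0,0,0,0,3],[0,0,0,0,4],[0,0,0,0,4],[0,0,-1,0,4],[0,0,-3,0,4],[0,0,-4,0,4]]'; python3 -c "
from h import *
go((420,288),81)"
```

```text
time: 23.25
tcp_pos: [431.7, 13.4, 175.6]
tool_rot: [-0.0, -0.087, 0.996, 0.0]
ft_force: [-0.0, 0.7, -0.5]
gripper_width: 14.6
finger_force: 29.4
time: 24.05
tcp_pos: [431.0, 13.5, 254.6]
tool_rot: [-0.002, -0.087, 0.996, 0.0]
ft_force: [0.6, -0.6, 0.3]
gripper_width: 40.0
finger_force: 0.0
tcp [431.   13.5 254.6] ytool 100.0 shift cm [-3.670e+00  2.723e+01  2.000e-02] turn 19.0 q6 -1.89
```

```bash
python3 -m creep '[[-0.7,1.5,-3,0,8],[-0.8,4,0,0,8],[-0.8,4,0,0,8],[-0.8,4,0,0,8],[-0.8,4,0,0,8],[-0.8,4,0,0,8],[-0.8,4,0,0,8],[0,1,0,0,8]]'; python3 -m creep '[[0,0,0,7,8],[0,0,0,7,8],[0,0,0,5,8],[0,0,0,0,8],[0,0,0,0,8],[0,0,0,0,8],[0,0,0,0,8],[0,0,0,0,8]]'
python3 - <<'E'
from h import *
m,im=look(["knob","vise","lug"],[24,20,8],"w11"); go((413,291),81)
E
```

```text
time: 24.85
tcp_pos: [439.5, 287.2, 285.0]
tool_rot: [0.001, -0.089, 0.996, 0.001]
ft_force: [0.4, -0.6, -0.6]
gripper_width: 80.1
finger_force: 0.0
time: 25.65
tcp_pos: [439.8, 283.9, 284.2]
tool_rot: [-0.0, 0.078, 0.997, 0.0]
ft_force: [0.8, 0.5, 0.2]
gripper_width: 80.1
finger_force: 0.0
knob 0.65 [372. 111.  64.  58.] rect [402.1 368.2] [40.  35.3] 61.4
knob 0.56 [250. 142.  62.  58.] rect [410.8 289.8] [35.7 35.7] 38.4
  place z0 0.84 [396. 138.] [404.  370.9]
  place z0 0.73 [279. 167.] [411.7 288.3]
vise 0.77 [  0. 180. 134. 171.] rect [459.2 129.1] [ 92.5 134.9] 74.0
  place z0 0.67 [ 95. 280.] [477.2 132. ]
tcp [439.8 284.  284.2] ytool 81.0 shift cm [2.76 0.27 0.  ] turn -0.0 q6 -0.99
```

View pics/w11.png

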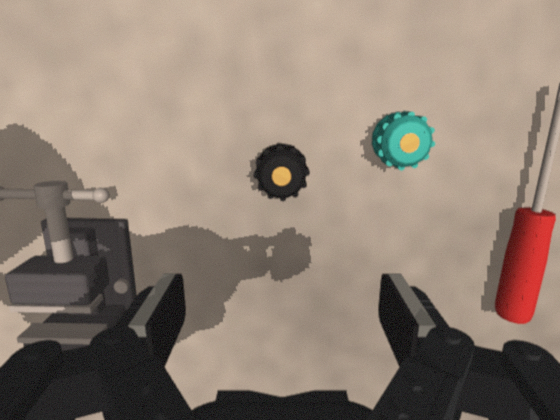

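The black knob is at (281,171), with the turquoise one apart at (403,140). I'll grip the black one with a partial opening.

```bash
python3 -m creep '[[1.4,0,0,0,6],[1.5,0.1,1,0,6],[0,0,2.5,0,6],[0,0,2.5,0,6],[0,0,2.5,0,6],[0,0,1.3,0,6],[0,0,0.7,0,6],[0,0,0,0,6]]' 25; python3 -m creep '[[0,0,0,0,3],[0,0,0,0,3],[0,0,0,0,3],[0,0,0,0,3],[0,0,0,0,3],[0,0,0,0,3],[0,0,0,0,3],[0,0,0,0,3]]'; python3 -c "
from h import *
go((568.5,117),80)"
```

```text
time: 26.8
tcp_pos: [410.6, 289.5, 178.7]
tool_rot: [-0.001, 0.079, 0.997, -0.0]
ft_force: [-0.2, -1.4, -0.4]
gripper_width: 60.2
finger_force: 0.0
time: 27.6
tcp_pos: [411.5, 289.6, 180.3]
tool_rot: [0.001, 0.079, 0.997, 0.0]
ft_force: [-1.6, 0.0, 6.4]
gripper_width: 31.8
finger_force: 27.3
tcp [411.5 289.6 180.3] ytool 81.0 shift cm [-1.821e+01 -1.459e+01  1.000e-02] turn 1.0 q6 -0.95
```

```bash
python3 -m creep '[[0,0,-1,0,3],[0,0,-3,0,3],[0,0,-4,0,3],[-2,-1,-3,0,3],[-3,-2,0,0,3],[-3,-3,0,0,3],[-3,-3,0,0,3],[-3,-3,0,0,3]]'; python3 -m creep '[[-3,-2.5,0,0.5,3],[-1,0,0,0.5,3],[0,0,0,0,3],[0,0,0,0,3],[0,0,0,0,3],[0,0,0,0,3],[0,0,0,0,3],[0,0,0,0,3]]'
python3 - <<'E'
from h import *
m,im=look(["vise"],[20],"w12"); go((565,118),80)
E
```

```text
time: 28.4
tcp_pos: [531.5, 147.7, 290.2]
tool_rot: [0.001, 0.078, 0.997, 0.0]
ft_force: [0.9, 1.7, -1.3]
gripper_width: 31.6
finger_force: 27.4
time: 29.2
tcp_pos: [566.1, 118.4, 289.3]
tool_rot: [0.0, 0.087, 0.996, 0.0]
ft_force: [0.3, 0.0, -0.3]
gripper_width: 31.2
finger_force: 27.4
vise 0.84 [228.   0.  98. 150.] rect [480.3 132.9] [59.  85.9] 80.0
  place z0 0.9 [277.  71.] [475.  133.1]
tcp [566.3 118.1 289.2] ytool 80.0 shift cm [ 0.12 -0.03  0.  ] turn -0.0 q6 -1.32
```

View pics/w12.png

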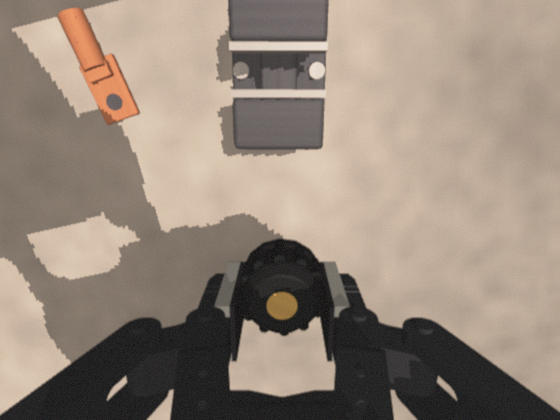

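The vise is aligned with the gripper at columns 233–325. Knob is upright in the grip, brass spot at (282,305), and the lug lies flat at (100,70). I'll lower the knob.

```bash
python3 -m creep '[[0.05,0,1,0,3],[0,0,2.5,0,3],[0,0,2.5,0,3],[0,0,2.3,0,3],[0,0,1.5,0,3],[0,0,0.7,0,3],[0,0,0.3,0,3],[0,0,0.1,0,3]]';python3 -m creep '[[0,0,0,0,3],[0,0,0,0,5],[0,0,0,0,6],[0,0,0,0,6],[0,0,-1,0,6],[0,0,-3,0,6],[-2,0,-4,0,6],[-2,0,-4,0,6]]'; python3 -m creep '[[-3,0,0,0,6],[-2,0,0,0,6],[0,0,0,0,6],[0,0,0,0,6],[0,0,0,0,6],[0,0,0,0,6],[0,0,0,0,6],[0,0,0,0,6]]'
python3 - <<'E'
from h import *
m,im=look(["knob","vise","lug"],[22,20,8])
t=read_camera("top"); mt=camera_model("top")
for q in ("knob","lug","level","canister","plate","vise","spare","jar","driver"):
    for r in finder.place_of("top",q)[:2]: print(q,round(r["p"],2),world(mt,r["xy"],0).round(0)[:2])
a=cv2.resize(im,(400,300)); b=cv2.resize(t[180:300,100:420],(800,300),interpolation=cv2.INTER_CUBIC)
s=cv2.resize(read_camera("scene")[130:330,150:420],(400,300))
cv2.imwrite("pics/fin.png",np.vstack([np.hstack([a,s]),b]))
E
```

```text
time: 30.15
tcp_pos: [565.9, 118.1, 180.4]
tool_rot: [0.0, 0.087, 0.996, 0.0]
ft_force: [0.2, -0.2, -0.9]
gripper_width: 31.8
finger_force: 27.4
time: 30.95
tcp_pos: [605.3, 111.2, 302.3]
tool_rot: [-0.0, 0.087, 0.996, 0.0]
ft_force: [0.9, -0.4, -0.4]
gripper_width: 60.2
finger_force: 0.0
time: 31.75
tcp_pos: [654.2, 102.6, 300.4]
tool_rot: [0.0, 0.087, 0.996, 0.0]
ft_force: [0.3, 0.7, 0.8]
gripper_width: 59.9
finger_force: 0.0
knob 0.67 [253.  44.  54.  66.] rect [567.4 119.5] [35.5 35.5] 38.0
  place z0 0.64 [280.  77.] [566.5 119. ]
vise 0.86 [232.   0.  92.  10.] rect [526. 125.] [55.7  4.3] 80.0
knob 0.67 [402. 370.]
lug 0.47 [458.  17.]
level 0.63 [ 437. -119.]
level 0.6 [ 479. -424.]
canister 0.77 [ 424. -105.]
plate 0.83 [428. -99.]
spare 0.69 [766.  51.]
spare 0.46 [ 426. -100.]
jar 0.63 [ 480. -425.]
driver 0.61 [465. 447.]
```

View pics/fin.png

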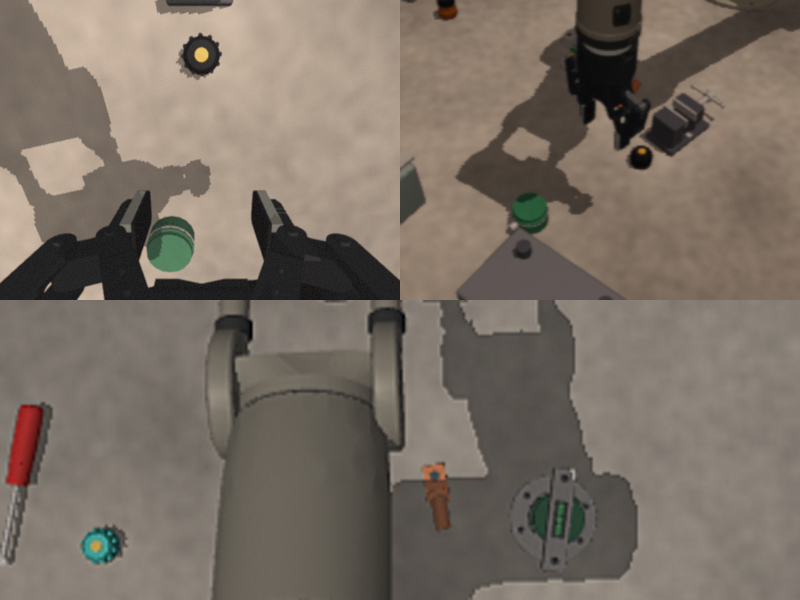

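The knob stands upright behind the vise at wrist (202,55). Lug lies flat between plate and vise, and the level is centred on the canister on the plate. I'm handing the job in.

```bash
python3 -c "
from workcell import job
print(job.job_done())"
```

```text
the job is handed in; nothing more can be done
None
```

I handed the job in at about 32 s, but no verdict came back. By the last camera views, the canister stands centred on the plate with the level flat on top, the lug lies midway between plate and vise, the knob stands behind the vise, and the spare, jar and screwdriver look unmoved.

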